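# Slide the square keepsake box up onto the bedside riser

## Robot

A 7-joint arm with a two-finger parallel gripper is mounted at the origin on the work surface. World frame = base frame: x ahead of the robot, y to its left, z up, the work surface at z = 0. Lengths are in m, angles in rad, forces in N, time in s.
With the tool pointing down it reaches from about 0.425 to 0.925 m from the base axis. Payload 6.8 kg.
Tool frame: the origin (TCP) lies at the very end of the fingers, on their centre line; the grasp point (between the pads) lies 19 mm behind it; z points along the fingers, y is the direction in which the jaws open and shut (so a half turn about z gives the same grasp; the last joint's range is limited). The gripper opens to 85 mm and grips with 20 to 120 N. Pads are 22 mm wide; open, the fingers measure 114 mm over their backs; the gripper's body (76 mm by 85 mm) begins 54 mm behind the grasp point. The pads swing forward as they close: fully open they stand 13 mm farther back than shut.
Start: joints at [-1.358, 0.477, 0.022, 1.555, -0.011, 1.109, -0.083], TCP at [0.213, 0.641, 0.231] pointing down, gripper open.
Joint ranges: [-2.96, 2.96], [-0.34, 2.1], [-1.41, 1.46], [0.24, 2.44], [-1.37, 4.51], [0.17, 1.92], [-2.96, 2.96]. Speed limits (rad/s): [2.39, 2.39, 3.14, 3.14, 3.14, 3.14, 3.14].

## Interface

Orientations are given as a unit quaternion [w, x, y, z].
In Python, from station import bot gives the robot as it stands.
- The arm moves only by the tool move_arm, never from a script. Its argument "commands" is text: rows parted by semicolons, each of 7 numbers parted by spaces: the opening, from 0 (shut) to 1 (fully open), then the shift along the tool's x, y, z in cm, then the turn, a rotation vector about the tool's x, y, z in degrees. In form: gripper tx ty tz rx ry rz; .... A call has 1 to 12 rows; each row shifts and turns the commanded pose from where the row before left it, along the tool's axes as they then stand; what a row does not reach is not made up. A row lasts 1/12 s, in which the tool goes at most 41.7 mm and 7.16 degrees, less where a joint would pass 70% of its speed; a pose out of reach is approached as far as the arm can. A call with a gripper value outside its range is refused whole. The fingers move at their own pace and stop on an object; "force" is the grip in N (left out, the last holds). Time passes only in rows, so rows that do not move let the fingers close. It gives the time, the measured TCP pose, the force and the opening at its end, in the units of the state.
- bot.get_obs(): the state, without advancing time (a new reading comes with each control period).
- bot.read_camera(name): name is "scene" or "top" or "wrist"; returns a dict with "img" (384x512x3 uint8, red, green, blue), "K" (3x3 intrinsics, pixels), "distortion" ([k1, k2, p1, p2, k3] as OpenCV has them; the pictures are not rectified), "rvec" (rotation vector, rad) and "tvec" (3), from world to camera coordinates, as OpenCV has them; the wrist camera has in their place "hand_eye" (4x4, takes a point from camera to tool coordinates, whose origin is the TCP and whose axes are the flange's). Camera axes: x right, y down, z forward; pixel columns grow to the right and rows downward; lengths in m; the calibration is good to about 2 mm. A picture is of the moment at which its call begins: read the wrist's pose just before it. There is no depth.
- bot.hand_in(): hands the job in, once; it reports no verdict.
The state is a dict: "t": time; "q": joint angles; "joint_vel": joint speeds; "joint_torque": joint torques, N m; "eef_pos": TCP position; "tool_rot": TCP orientation; "contact_force": force on the tool from outside, world axes, zero at the start; "torque": the same for the moment, N m; "gripper_width": opening from 0.0 (shut) to 1.0 (fully open).
Only numpy, scipy, OpenCV 4.12 (cv2) and the standard library are available. Lean on these libraries where they do the work, as an engineer would, in place of code of your own. Each camera call takes 0.05 s, during which the arm holds its last target. There are 200 camera calls.

## Task

Two dark wooden keepsake boxes stand in front of the low wooden riser on the bedside table. Push the square one, without lifting it, up the riser's sloping front until the whole of it rests flat and squarely on the raised flat top, and let go of it. Leave the round box and the mug where they stand.

Things in the scene. Friction and masses are not known exactly. Their poses are not given: they have to be found in the camera images.
- deck (a point): Riser, a fixed low wooden stand; point: centre of its flat top (130 along x, 320 along y), 10 mm above the table (z = 0). x is the way to push, y along its width, z up. On its -x side a ramp as wide as the top falls evenly to the table, from x = -65 to -120 mm (10 degrees). A rail along the +x edge, 14 mm above the top, stops a box pushed too far.
- square_box_center (a point): Centre (half-way up) of a loose shut square-cornered lacquered dark wooden box (slides easily), 90 along x, 100 along y, 45 mm high, 0.35 to 0.7 kg. Starts before the left or right half of the ramp, 4 to 30 mm short of its foot, its x within 10 degrees of the riser's. Push its -x face with a shut or part-open gripper (about 3 N), fingertips 12 to 25 mm above the table to clear the riser.
- round_box_center (a point): Centre (half-way up) of a loose, shut, round box of the same dark wood, 94 mm in diameter, 45 mm high. It stands before the other half of the ramp, its centre about 160 mm from the square box's. To be left alone.
- mug_center (a point): Centre (half-way up) of a white mug, 80 mm across plus handle, 98 mm high, loose on a fixed slatted wooden coaster 100 mm square and 18 mm high, beside the riser's left (+y) end. To be left alone. A drum-shaped alarm clock, 137 mm tall, stands beside the other end.
Things that resemble listed ones, but are neither listed nor needed, are in the scene too. What is shaped like the part that bears square_box_center but orange is not meant.

How it is judged:
On the way:
1. the square box's centre passes over the ramp (x of square_box_center in the frame of deck between -0.13 and -0.04 m and y of square_box_center in the frame of deck between -0.13 and 0.13 m), for 0.05 s.
At the end, for the whole second after the job is handed in: The square box rests flat (under 3 degrees) on the riser's flat top, its centre within 24 mm of the deck's centre front to back and 114 mm along its width, turned at most 15 degrees from it; round box and mug within 20 mm of their starts (x of square_box_center in the frame of deck between -0.024 and 0.024 m and y of square_box_center in the frame of deck between -0.114 and 0.114 m and z of square_box_center in the frame of deck between 0.019 and 0.026 m and angle between square_box_center's own z axis and vertical below 0.05 rad and angle between the x axis of square_box_center and the x axis of deck, either way round below 0.26 rad and distance of each of round_box_center, mug_center from where it was at the start of the episode below 0.02 m); the robot touches nothing.
It fails at once if the square box is lifted (its centre more than 65 mm above the table) (height (world z) of square_box_center above 0.065 m).
It fails at once if the round box is shifted by more than 20 mm (distance of round_box_center from where it was at the start of the episode above 0.02 m).
It fails at once if the mug is shifted by more than 20 mm (distance of mug_center from where it was at the start of the episode above 0.02 m).
It also fails if it takes over 35 s, if anything falls off the work surface, if the arm or the gripper's body presses on something with over 40 N, if the wrist force passes 120 N, or if a joint passes its speed limit or range.

## Working session

There is one attempt and no reset: what is moved stays moved. The work goes in short steps, Python scripts to look and compute and a tool call to move; the robot and the scene stay as the last step left them, time stands still between calls to the robot, and variables do not carry over. Pictures are saved under pics/ and viewed, about 8 in all and at most 12, crops included, and the job is handed in when it is done.

Besides the shell and the picture viewer there is one more tool, called as a command line: name --argument value ..., lists and objects as JSON in quotes. move_arm: Moves the arm, as the interface text tells. Its arguments: {"type":"object","properties":{"commands":{"type":"string"},"force":{"type":"number"}},"required":["commands"]}

```bash
mkdir -p pics; cat > h.py <<'E'
import numpy as np, cv2
from station import bot
def cam(n,f):
    c=bot.read_camera(n); cv2.imwrite(f,c["img"][:,:,::-1]); 
    np.savez(f"{n}.npz",**{k:np.array(v) for k,v in c.items()}); return c
def ray(c,px,z):
    K,d=np.array(c["K"]),np.array(c["distortion"]); R=cv2.Rodrigues(np.array(c["rvec"],float))[0]; t=np.array(c["tvec"]).ravel()
    u=cv2.undistortPoints(np.array(px,float).reshape(-1,1,2),K,d).reshape(-1,2)
    D=np.c_[u,np.ones(len(u))]@R; C=-R.T@t
    return C+D*((z-C[2])/D[:,2])[:,None]
E
python3 - <<'E'
from h import *
a=cam("top","pics/top0.png");b=cam("scene","pics/sc0.png")
o=bot.get_obs();print(o["t"],o["eef_pos"],o["tool_rot"],o["gripper_width"])
cv2.imwrite("pics/both.png",cv2.resize(np.vstack([a["img"],b["img"]])[:,:,::-1],None,fx=.78,fy=.78))
for c in(a,b):
    R=cv2.Rodrigues(np.array(c["rvec"],float))[0];print(-R.T@np.array(c["tvec"]).ravel())
E
```

```text
0.1 [0.2126557  0.64007005 0.23042497] [-8.83638871e-05  1.59676532e-01  9.87169047e-01 -8.18814311e-04] 0.9996182207515854
[0.47574033 0.01777879 1.01196552]
[ 1.03897462 -0.22855267  0.87551607]
```

View pics/top0.png

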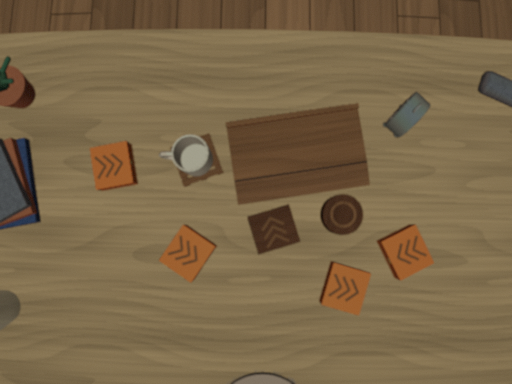

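View pics/sc0.png

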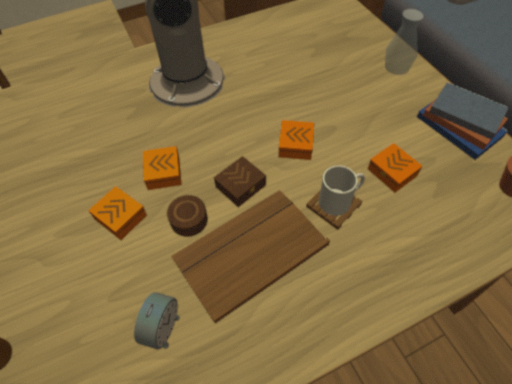

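Top view: riser spans about (227..368,105..202), the square dark box is at (274,229), the round box at (342,214), and the mug at (192,154). I'll enlarge it for corners.

```bash
python3 - <<'E'
from h import *
i=cv2.imread("pics/top0.png")[90:265,150:390]; i=cv2.convertScaleAbs(i,alpha=1.8)
cv2.imwrite("pics/crop.png",cv2.resize(i,None,fx=3.3,fy=3.3,interpolation=cv2.INTER_CUBIC))
E
```

```text
(no output)
```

View pics/crop.png

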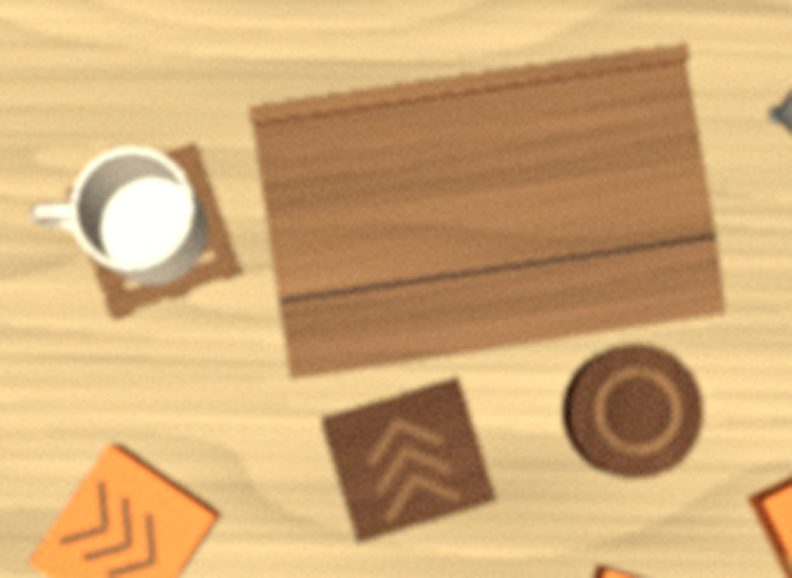

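Crop: box top corners at about (323,417), (458,378), (494,497), (358,541). The ramp foot runs (291,377)-(723,312) and the crease (283,300)-(713,237).

```bash
python3 - <<'E'
from h import *
c=np.load("top.npz")
f=lambda p,z:ray(c,np.array(p)/3.3-.35+[150,90],z)
B=f([(323,417),(458,378),(494,497),(358,541)],.045);F=f([(291,377),(723,312)],0);C=f([(283,300),(713,237)],.01)
print(B[:,:2].round(3),F[:,:2].round(3),C[:,:2].round(3),np.linalg.norm(np.roll(B,1,0)-B,axis=1))
d=(C[0]-C[1]+F[0]-F[1])[:2];y=d/np.linalg.norm(d);x=np.array([y[1],-y[0]]);th=np.degrees(np.arctan2(x[1],x[0]))
deck=(C.mean(0)[:2]+.065*x+F.mean(0)[:2]+.12*x)/2
bx=(B[0]+B[1]-B[2]-B[3])[:2];tb=np.degrees(np.arctan2(bx[1],bx[0]));bc=B.mean(0)[:2]
M=np.c_[x,y]
print("deck",deck,th,"box",bc,tb,"in deck",(bc-deck)@M, (B[:,:2]-deck)@M)
m=f([(135,212)],.116)[0,:2];r=f([(634,410)],.045)[0,:2]
print("mug",m,(m-deck)@M,"round",r,(r-deck)@M, np.linalg.norm(r-bc))
bxu=bx/np.linalg.norm(bx)
print("push face centre",bc-.045*bxu)
from scipy.spatial.transform import Rotation as Ro
o=bot.get_obs();q=o["tool_rot"];print(Ro.from_quat(np.roll(q,-1)).as_matrix().round(3))
E
```

```text
[[ 0.485  0.044]
 [ 0.513 -0.048]
 [ 0.432 -0.074]
 [ 0.4    0.019]] [[ 0.514  0.069]
 [ 0.566 -0.244]] [[ 0.568  0.075]
 [ 0.62  -0.234]] [0.08840378 0.0968186  0.08540138 0.09814597]
deck [ 0.65824631 -0.06832044] 9.448118419570644 box [ 0.45757884 -0.01503801] 17.21725821129437 in deck [-0.1891988  0.0855001] [[-0.15257839  0.13935401]
 [-0.13971668  0.04339351]
 [-0.22424465  0.03121082]
 [-0.24025546  0.12804204]]
mug [0.61426998 0.16616151] [-0.00488852  0.23852003] round [ 0.49320398 -0.17043353] [-0.17956579 -0.07363545] 0.1594268406628985
push face centre [ 0.41459532 -0.02835782]
[[-0.949  0.315 -0.   ]
 [ 0.315  0.949 -0.002]
 [-0.    -0.002 -1.   ]]
```

move_arm --commands "0.6 0 0 0 0 0 -6.95; 0.6 0 0 0 0 0 -6.95; 0.6 0 0 0 0 0 -6.95; 0.6 0 0 0 0 0 -6.95; 0.6 -1.7 -3.7 0 0 0 0; 0.6 -1.7 -3.7 0 0 0 0; 0.6 -1.7 -3.7 0 0 0 0; 0.6 -1.7 -3.7 0 0 0 0; 0.6 -1.7 -3.7 0 0 0 0; 0.6 -1.7 -3.7 0 0 0 0; 0.6 -1.7 -3.7 0 0 0 0; 0.6 -1.7 -3.7 0 0 0 0"

```text
t: 1.1
eef_pos: [0.396, 0.3688, 0.2311]
tool_rot: [-0.0, -0.082, 0.997, -0.0]
contact_force: [1.2, 0.3, 0.1]
gripper_width: 0.599
```

move_arm --commands "0.6 -1.7 -3.7 0 0 0 0; 0.6 -1.7 -3.7 0 0 0 0; 0.6 0.5 -3.5 0 0 0 0; 0.6 0.5 -3.5 0 0 0 0; 0.6 0.5 -3.5 0 0 0 0; 0.6 0.5 -3.5 0 0 0 0; 0.6 0.5 -3.5 0 0 0 0; 0.6 0.5 -3.5 0 0 0 0; 0.6 0.5 -3.5 0 0 0 0; 0.6 0.5 -3.5 0 0 0 0; 0.6 0.5 -3.5 0 0 0 0; 0.6 0 0 0 0 0 0"

```text
t: 2.1
eef_pos: [0.4475, -0.0217, 0.2313]
tool_rot: [-0.0, -0.077, 0.997, -0.001]
contact_force: [-0.5, -1.1, 0.2]
gripper_width: 0.596
```

```bash
cat >> h.py <<'E'
from scipy.spatial.transform import Rotation as Ro
deck=np.array([.6582,-.0683]);DX=np.array([.9864,.1642]);DY=np.array([-.1642,.9864])
def st():
    o=bot.get_obs();p=o["eef_pos"];R=Ro.from_quat(np.roll(o["tool_rot"],-1)).as_matrix();d=p[:2]-deck
    W=np.column_stack([np.r_[-DX,0],np.r_[DY,0],[0,0,-1]])
    print("t",round(o["t"],2),"X",(d@DX).round(4),"Y",(d@DY).round(4),"z",p[2].round(4),"rotvec off upright",np.degrees(Ro.from_matrix(W.T@R).as_rotvec()).round(2),"F",np.round(o["contact_force"],1),"q",np.round(o["q"],2),"w",round(o["gripper_width"],2))
E
python3 -c "
from h import *
st()
c=bot.read_camera('wrist');cv2.imwrite('pics/w1.png',c['img'][:,:,::-1]);print(c['hand_eye'])"
```

```text
t 2.1 X -0.2002 Y 0.0805 z 0.2313 rotvec off upright [0.11 0.03 0.57] F [-0.5 -1.1  0.2] q [-0.36  0.09  0.29  2.09 -0.03  0.97  1.67] w 0.6
[[-3.14483112e-04 -9.63625553e-01 -2.67255860e-01  6.77086489e-02]
 [ 9.99999798e-01 -1.55312729e-04 -6.16711395e-04  4.81715540e-04]
 [ 5.52770623e-04 -2.67256000e-01  9.63625407e-01 -1.41812599e-01]
 [ 0.00000000e+00  0.00000000e+00  0.00000000e+00  1.00000000e+00]]
```

View pics/w1.png

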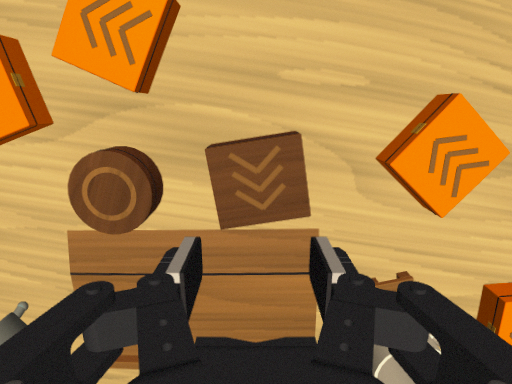

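move_arm --commands "0.6 0 0.1 0 0 5 -0.5; 0.6 0 0.1 0 0 5 0; 0.6 0 0.1 0 0 5 0; 0.6 1.29 0 2.42 0 0 0; 0.6 1.29 0 2.42 0 0 0; 0.6 1.29 0 2.42 0 0 0; 0.6 1.29 0 2.42 0 0 0; 0.6 0 0 0 0 0 0"

```text
t: 2.82
eef_pos: [0.3679, -0.0245, 0.1482]
tool_rot: [-0.135, -0.086, 0.987, -0.011]
contact_force: [-1.0, -0.1, -0.2]
gripper_width: 0.6
```

```bash
python3 -c "
from h import *
st()"
```

```text
t 2.82 X -0.2792 Y 0.0909 z 0.1482 rotvec off upright [ 1.000e-02  1.554e+01 -5.200e-01] F [-1.  -0.1 -0.2] q [-0.35  0.25  0.27  2.17 -0.05  1.    1.7 ] w 0.6
```

move_arm --commands "0.6 -0.82 -0.15 3.04 0 0 0; 0.6 -0.82 -0.15 3.04 0 0 0; 0.6 -0.82 -0.15 3.04 0 0 0; 0.6 -0.82 -0.15 3.04 0 0 0; 0.6 0 0 0 0 0 0; 0.6 0 0 0 0 0 0"

```text
t: 3.32
eef_pos: [0.3744, -0.0299, 0.0248]
tool_rot: [-0.132, -0.086, 0.987, -0.011]
contact_force: [-0.0, 0.3, 0.9]
gripper_width: 0.595
```

```bash
python3 -c "
from h import *
st()
c=cam('scene','pics/s2.png')
cv2.imwrite('pics/s2c.png',cv2.resize(c['img'][60:320,100:400,::-1],None,fx=2.3,fy=2.3))"
```

```text
t 3.32 X -0.2737 Y 0.0844 z 0.0248 rotvec off upright [ 0.03 15.22 -0.52] F [-0.   0.3  0.9] q [-0.29  0.5   0.23  2.23 -0.13  0.7   1.78] w 0.6
```

View pics/s2c.png

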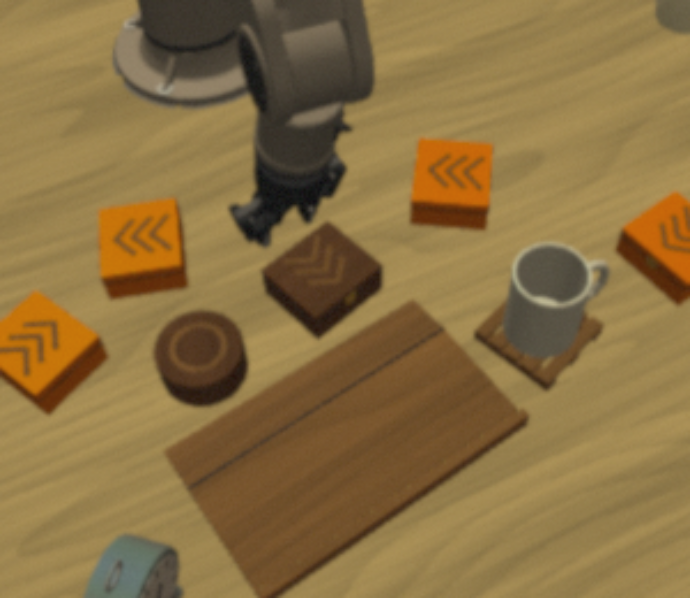

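The shut-in gripper sits just behind the square box at crop (280,220), clear of the orange boxes. Now I'll push.

move_arm --commands "0.6 -1.03 0 -0.02 0 0 0.5; 0.6 -1.03 0 -0.02 0 0 0; 0.6 -0.97 0 -0.26 0 0 0; 0.6 -0.97 0 -0.26 0 0 0; 0.6 -0.97 0 -0.26 0 0 0; 0.6 -0.97 0 -0.26 0 0 0; 0.6 0 0 0 0 -5 0; 0.6 0 0 0 0 -5 0; 0.6 0 0 0 0 -5 0; 0.6 0 0 0 0 0 0"

```text
t: 4.2
eef_pos: [0.4331, -0.0212, 0.0209]
tool_rot: [0.001, -0.081, 0.997, -0.001]
contact_force: [-1.2, -0.0, -0.3]
gripper_width: 0.599
```

```bash
python3 -c "
from h import *
st()"
```

```text
t 4.2 X -0.2143 Y 0.0834 z 0.0209 rotvec off upright [ 0.1  -0.15  0.11] F [-1.2 -0.  -0.3] q [-0.25  0.45  0.18  2.28 -0.19  0.42  1.82] w 0.6
```

move_arm --commands "0.6 -0.8 0 0 0 0 0; 0.6 -0.8 0 0 0 0 0; 0.6 -0.8 0 0 0 0 0; 0.6 -0.8 0 0 0 0 0; 0.6 -0.8 0 0 0 0 0; 0.6 -0.8 0 0 0 0 0; 0.6 -0.8 0 0 0 0 0; 0.6 -0.8 0 0 0 0 0; 0.6 -0.8 0 0 0 0 0; 0.6 -0.8 0 0 0 0 0; 0.6 0 0 0 0 0 0"

```text
t: 5.12
eef_pos: [0.5166, -0.0067, 0.0204]
tool_rot: [0.001, -0.083, 0.997, -0.001]
contact_force: [0.3, 0.1, 0.7]
gripper_width: 0.602
```

```bash
python3 -c "
from h import *
st()
c=cam('scene','pics/s3.png')
cv2.imwrite('pics/s3c.png',cv2.resize(c['img'][100:320,120:400,::-1],None,fx=2.6,fy=2.6))"
```

```text
t 5.12 X -0.1295 Y 0.084 z 0.0204 rotvec off upright [ 0.13 -0.13 -0.03] F [0.3 0.1 0.7] q [-0.26  0.54  0.19  2.09 -0.19  0.52  1.8 ] w 0.6
```

View pics/s3c.png

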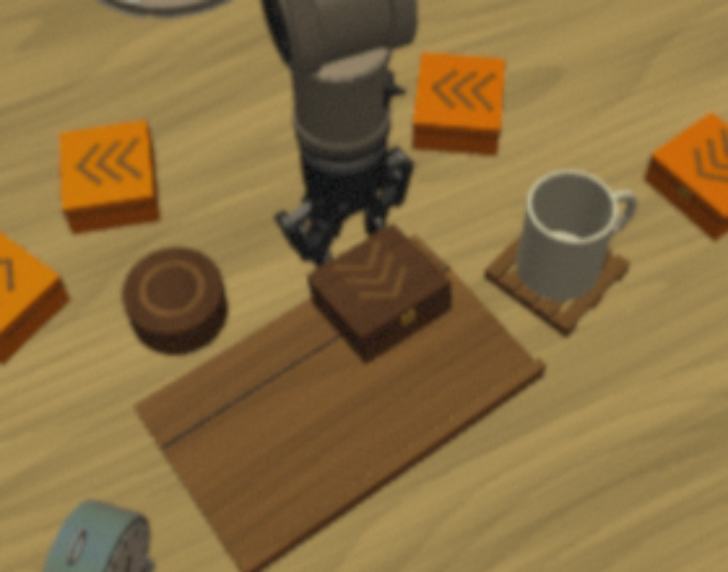

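The box is aligned and mounting the ramp, its top at crop (380,280). Next I'll push 5 cm more, then measure.

move_arm --commands "0.6 -0.6 0 0 0 0 0; 0.6 -0.6 0 0 0 0 0; 0.6 -0.6 0 0 0 0 0; 0.6 -0.6 0 0 0 0 0; 0.6 -0.6 0 0 0 0 0; 0.6 -0.6 0 0 0 0 0; 0.6 -0.6 0 0 0 0 0; 0.6 -0.6 0 0 0 0 0; 0.6 0 0 0 0 0 0; 0.6 0 0 0 0 0 0"

```text
t: 6.0
eef_pos: [0.5625, 0.0008, 0.0205]
tool_rot: [0.001, -0.082, 0.997, -0.001]
contact_force: [0.0, -0.4, 0.3]
gripper_width: 0.6
```

```bash
python3 -c "
from h import *
st()
c=cam('scene','pics/s4.png')
cv2.imwrite('pics/s4c.png',cv2.resize(c['img'][150:300,200:370,::-1],None,fx=4,fy=4,interpolation=cv2.INTER_CUBIC))"
```

```text
t 6.0 X -0.0831 Y 0.0838 z 0.0205 rotvec off upright [ 0.12 -0.16 -0.  ] F [ 0.  -0.4  0.3] q [-0.26  0.59  0.19  1.99 -0.19  0.58  1.8 ] w 0.6
```

View pics/s4c.png

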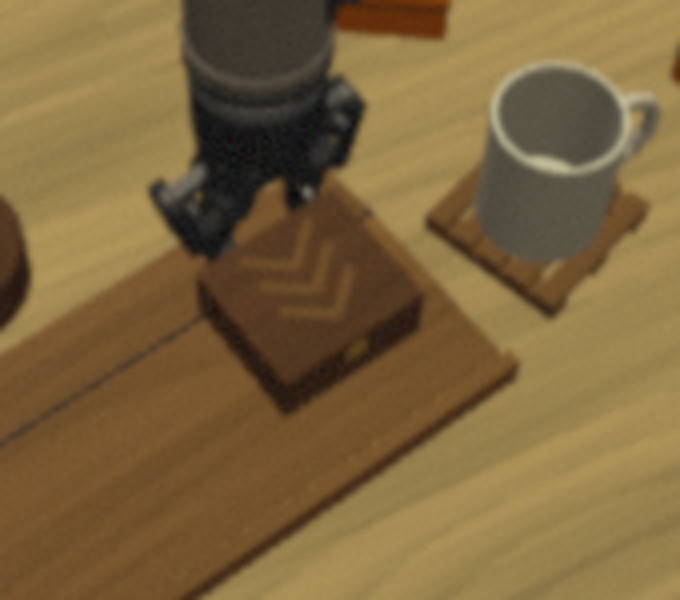

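The box sits across the crease. Its front top corners are at crop (288,382) and (424,298), the bottom ones at (288,412) and (417,333), and the rear-right top one at (200,270).

```bash
python3 -c "
from h import *
c=np.load('scene.npz')
f=lambda p,z:((ray(c,np.array(p)/4-.4+[200,150],z)[:,:2]-deck)@np.c_[DX,DY]).round(4)
print(f([(288,382),(424,298),(200,270)],.055)); print(f([(288,412),(417,333)],.01)); print('crease,rail end',f([(195,322),(0,443)],.01),f([(517,375)],.0))"
```

```text
[[ 0.0188  0.0307]
 [ 0.0217  0.1256]
 [-0.0695  0.0324]]
[[0.0163 0.033 ]
 [0.0199 0.1261]]
crease,rail end [[-0.0644  0.0231]
 [-0.0652 -0.1128]] [[0.0732 0.1602]]
```

move_arm --commands "0.6 -0.5 0 0 0 0 0; 0.6 -0.5 0 0 0 0 0; 0.6 -0.5 0 0 0 0 0; 0.6 -0.5 0 0 0 0 0; 0.6 -0.3 0 0 0 0 0; 0.6 -0.3 0 0 0 0 0; 0.6 -0.2 0 0 0 0 0; 0.6 0 0 0 0 0 0; 0.6 0 0 0 0 0 0; 0.6 1 0 0 0 0 0; 0.6 2 0 0 0 0 0; 0.6 2 0 0 0 0 0"

```text
t: 7.05
eef_pos: [0.5392, -0.0031, 0.0206]
tool_rot: [0.001, -0.082, 0.997, -0.001]
contact_force: [-0.8, -0.7, -0.8]
gripper_width: 0.597
```

move_arm --commands "0.6 1 0 -2 0 0 0; 0.6 0 0 -4 0 0 0; 0.6 0 0 -4 0 0 0; 0.6 0 0 -4 0 0 0; 0.6 0 0 0 0 0 0; 0.6 0 0 0 0 0 0"

```text
t: 7.55
eef_pos: [0.531, -0.0044, 0.1632]
tool_rot: [0.004, -0.082, 0.997, -0.0]
contact_force: [-1.0, -0.4, -0.7]
gripper_width: 0.599
```

```bash
python3 -c "
from h import *
st()
c=cam('scene','pics/s5.png')
cv2.imwrite('pics/s5c.png',cv2.resize(c['img'][150:300,160:360,::-1],None,fx=4,fy=4,interpolation=cv2.INTER_CUBIC))"
```

```text
t 7.55 X -0.1149 Y 0.084 z 0.1632 rotvec off upright [ 0.09 -0.42  0.01] F [-1.  -0.4 -0.7] q [-0.33  0.32  0.27  1.99 -0.11  0.84  1.73] w 0.6
```

View pics/s5c.png

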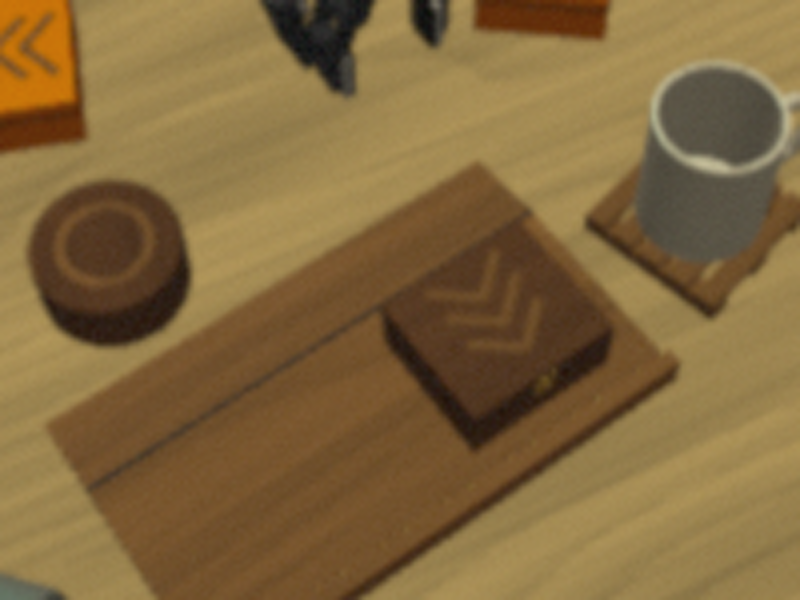

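Corners read: front top (474,420) and (611,332), rear-right top (386,307); front bottom (474,450) and (606,366); rear-right bottom (390,336).

```bash
python3 -c "
from h import *
c=np.load('scene.npz')
f=lambda p,z:((ray(c,np.array(p)/4-.4+[160,150],z)[:,:2]-deck)@np.c_[DX,DY]).round(4)
print(f([(474,420),(611,332),(386,307)],.055)); print(f([(474,450),(606,366),(390,336)],.01))
a=cv2.absdiff(cv2.imread('pics/sc0.png'),c['img'][:,:,::-1]).max(2)
print('diff round',(a[190:240,165:206]>40).sum(),'mug',(a[163:225,305:365]>40).sum())"
```

```text
[[ 0.0459  0.0284]
 [ 0.0479  0.124 ]
 [-0.0405  0.0304]]
[[ 0.0443  0.0308]
 [ 0.0472  0.126 ]
 [-0.0443  0.0346]]
diff round 0 mug 0
```

Box centre is at X≈+0.002, Y≈+0.078, yaw about 1–2°; the round box and mug are unchanged. Handing in.

```bash
python3 -c "
from h import *
print(bot.hand_in())"
```

```text
the job is handed in; nothing more can be done
None
```

The square box now rests on the riser's flat top, and I handed the job in at about 7.6 s; hand-in reports no verdict. I pushed it up the ramp with the part-open gripper, which also turned it square. Then I backed off and lifted the gripper to 16 cm, clear of everything.

Last checks, from the scene camera:
- **Position:** the box centre is about 2 mm from the deck centre front to back and about 78 mm towards +y. The limits are 24 mm and 114 mm.
- **Turn and tilt:** the box is turned about 1–2° from the riser. Its top and bottom corners agree to within about 4 mm with it lying flat on the 10 mm top.
- **Round box and mug:** comparing the first and last pictures showed no change around either.

No check failed or disagreed. I did not measure tilt directly, only through those corners.

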